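# Turn a soldering tile over across its rack

### The arm

A 6-joint arm with a two-finger parallel gripper is mounted at the origin on a cart in front of the work surface, level with it; the furniture and walls round the work are solid. World frame = base frame: x ahead of the robot, y to its left, z up, the work surface at z = 0. Lengths are in mm, angles in rad, forces in N, time in s.
With the tool pointing down it reaches from about 375 to 900 mm from the base axis. Payload 3.1 kg.
Tool frame: the origin (TCP) lies between the finger pads; the fingertips stand 22 mm ahead of it and the grasp point (between the pads) lies 3 mm ahead of it (bot.tips_ahead is the z of the fingertips in the tool frame, in mm); z points along the fingers, y is the line along which they close (so a half turn about z gives the same grasp; the last joint's range is limited). The gripper opens to 87 mm and grips with 3 to 60 N. Pads are 19 mm wide; open, the fingers measure 117 mm over their backs; the gripper's body (75 mm by 190 mm) begins 51 mm behind the grasp point.
Start: joints at [1.109, 0.527, 1.433, -0, 1.181, -0.178], TCP at [174.963, 599.987, 244.548] pointing down, gripper open.
Joint ranges: [-3.08, 3.08], [-0.75, 2.2], [0.22, 2.44], [-1.43, 4.57], [0, 2.65], [-2.85, 2.85]. Speed limits (rad/s): [2.79, 2.79, 3.14, 3.14, 3.14, 3.14].

### API

Orientations are given as a unit quaternion [x, y, z, w].
In Python, from rig import bot gives the robot as it stands.
- The arm moves only by the shell command python3 -m handwheel 'ROWS' [FORCE]. ROWS is JSON, a list of rows, each a list of 3 entries, a list of its own where there are three numbers: the closure, from 0 (fully open) to 1 (shut), then the shift along the tool's x, y, z in m, then the turn about the tool's z in units of 5 degrees (1.0 is 5 degrees). A call has 1 to 12 rows; each row is the pose to reach, as a shift and turn from the pose commanded when the call began, along the tool's axes at that moment; what a row does not reach only later rows make up. A row lasts 1/10 s, in which the tool goes at most 50 mm and 8.59 degrees, less where a joint would pass 70% of its speed; a pose out of reach is approached as far as the arm can. A call with a gripper value outside its range is refused whole. The fingers move at their own pace and stop on an object; FORCE is the grip in N (left out, the last holds). Time passes only in rows, so rows that repeat a pose let the fingers close. It gives the time, the measured TCP pose, the force, the opening and the grip force at its end, in the units of the state.
- bot.sense(): the state, without advancing time (a new reading comes with each control period).
- bot.snapshot(name): name is "scene" or "side" or "wrist"; returns a dict with "img" (420x560x3 uint8, red, green, blue), "depth" (420x560 float32, mm along the optical axis (not along the pixel's ray), 0 where there is no reading), "fx", "fy", "cx", "cy" (pixels), "T" (4x4, takes a point from camera to world coordinates). Camera axes: x right, y down, z forward; pixel columns grow to the right and rows downward; lengths in mm; the calibration is good to about 2 mm. A picture is of the moment at which its call begins.
- bot.job_done(): hands the job in; it is judged then, once.
The state is a dict: "clock": time; "joint_pos": joint angles; "joint_velocities": joint speeds; "tau": joint torques, N m; "eef_pos": TCP position; "orientation": TCP orientation; "force": force on the tool from outside, world axes, zero at the start; "wrist_torque": the same for the moment, N m; "width": finger opening in mm; "grasp_force": force on a finger pad.
Only numpy, scipy, OpenCV 4.12 (cv2) and the standard library are available. Lean on these libraries where they do the work, as an engineer would, in place of code of your own. Each camera call takes 0.05 s, during which the arm holds its last target. There are 200 camera calls.

### The job

Turn the grooved soldering tile over: lever its outer edge up until it stands on its lower edge against the low wall in the middle of the rack, then tip it across and lower it, without letting it drop, so that it lies grooves down on the raised slope, straight across from where it lay. Leave the plain tile lying where it is.

Things in the scene. Friction and masses are not known exactly. Their poses are not given: they have to be found in the camera images.
- rack: Fixed V-shaped dark steel rack, 236 mm along its x axis, 75 mm high; base plate 150 mm wide (y), 8 mm thick. Origin: centre of the base's underside, z up, yaw within 18 degrees. Its two sloping boards (to +y the lower one, to -y the raised one) are 5 mm thick and 72 mm long up the slope, so a tile's outer edge overhangs by about 30 mm, with only the bench below.
- wall_foot (a point): Middle of the foot of the rack's low wall, 25 mm above the rack's origin (rack axes). The wall runs along the rack's x axis, its upright face looks to +y and is 10 mm high. From its foot the lower slope rises to +y at 25 degrees; the two tiles start here side by side, centred near x = -56 and +56 mm, lower edges at the wall.
- wall_top (a point): Middle of the top edge of the same wall, 35 mm above the rack's origin (rack axes). From this edge the raised slope rises to -y at 25 degrees; it is empty at the start. A tile turned over onto it may overhang the edge by some 10 mm.
- grooved_tile: Loose square ceramic tile, 100 x 100 x 8 mm, 0.14 to 0.24 kg, one face cut with a grid of dark grooves, the other plain. Origin: centre of the tile; z leaves the grooved face. It starts grooves up on the lower slope: its y axis points up the slope to the outer edge, 50 mm from the origin, x along the rack. This is the one to turn over.
- plain_tile: Loose square tile of the same size and material but plain on both faces; origin and axes likewise. It lies on the lower slope too, in the other of the two places, some 12 mm from the grooved tile. To be left alone.

How it is judged (in metres and radians):
On the way:
1. the grooved tile stands on its lower edge at the rack's wall (within 25 degrees of upright) (angle between grooved_tile's own z axis and vertical between 1.13 and 2.01 rad and z of grooved_tile in the frame of rack below 0.1 m and y of grooved_tile in the frame of rack between -0.05 and 0.05 m), for 0.05 s.
At the end, for the whole second after the job is handed in: The grooved tile rests grooves down on the raised slope (within 10 degrees of the slope, square to the rack within about 11 degrees), its centre 20 to 65 mm beyond the wall and within about 20 mm of straight across from where it lay; it is at rest and the plain tile is within 15 mm of where it was (angle between grooved_tile's own z axis and vertical between 2.53 and 2.88 rad and angle between the x axis of grooved_tile and the x axis of rack, either way round below 0.2 rad and y of grooved_tile in the frame of rack between -0.065 and -0.02 m and z of grooved_tile in the frame of rack below 0.085 m and ((x of grooved_tile in the frame of rack between 0.034 and 0.078 m and x of plain_tile in the frame of rack below 0 m) or (x of grooved_tile in the frame of rack between -0.078 and -0.034 m and x of plain_tile in the frame of rack above 0 m)) and linear speed of grooved_tile below 0.02 m/s and distance of plain_tile from where it was at the start of the episode below 0.015 m); the robot touches nothing.
It fails at once if the grooved tile was let drop (it turned faster than 10 rad/s, as in a fall of more than about 35 mm of its outer edge) (angular speed of grooved_tile above 10 rad/s).
It fails at once if the plain tile was pushed 30 mm or more from its place (distance of plain_tile from where it was at the start of the episode above 0.03 m).
It also fails if it takes over 48 s, if anything falls off the work surface, if the arm or the gripper's body presses on something with over 40 N, if the wrist force passes 120 N, or if a joint passes its speed limit or range.

## Working session

There is one attempt and no reset: what is moved stays moved. The work goes in short steps, Python scripts to look and compute and a shell command to move; the robot and the scene stay as the last step left them, time stands still between calls to the robot, and variables do not carry over. Pictures are saved under pics/ and viewed, at most 10 in all, crops included, and the job is handed in when it is done.

```bash
mkdir -p pics; ls
python3 - <<'E'
from rig import bot
import cv2,numpy as np
s=bot.sense();print(s)
ims=[]
for n in("scene","side","wrist"):
    d=bot.snapshot(n);np.savez(f"{n}0.npz",**d);print(n,d["fx"],d["T"].round(3).tolist(),(d["depth"]>0).mean())
    ims.append(d["img"][:,:,::-1])
cv2.imwrite("pics/a.png",cv2.resize(np.vstack([np.hstack(ims[:2]),np.hstack([ims[2],ims[2]*0])]),(800,600)))
E
```

```text
pics
{'clock': 0.0, 'joint_pos': array([ 1.10851120e+00,  5.28427013e-01,  1.43391574e+00, -1.14981913e-05,
        1.18139975e+00, -1.78496012e-01]), 'joint_velocities': array([ 0.0007327 ,  0.00132286,  0.00175369, -0.000952  , -0.00060165,
        0.00213457]), 'tau': array([-3.21153275e-03, -4.40046072e+01, -1.76592207e+01,  6.31632912e-02,
        5.83018397e-02, -1.61461403e-04]), 'eef_pos': array([174.65464016, 599.37756314, 243.59137272]), 'orientation': array([ 1.41416635e-01,  9.89949584e-01, -1.02189793e-03, -3.33487757e-04]), 'force': array([-0.03724127, -0.16121181,  0.18446344]), 'wrist_torque': array([ 0.00018068, -0.00759899,  0.08288887]), 'grasp_force': 0.0, 'width': 86.8536881022995}
scene 506.625495618233 [[-0.601, -0.552, 0.578, 61.191], [-0.799, 0.428, -0.421, 339.566], [-0.015, -0.715, -0.699, 663.174], [0.0, 0.0, 0.0, 1.0]] 0.9960799319727891
side 519.8719492093497 [[-0.914, -0.182, 0.363, 276.3], [-0.406, 0.445, -0.798, 666.555], [-0.016, -0.877, -0.481, 493.372], [0.0, 0.0, 0.0, 1.0]] 0.9960459183673469
wrist 355.43269929501116 [[0.281, 0.928, 0.247, 107.269], [0.96, -0.271, -0.074, 619.245], [-0.002, 0.257, -0.966, 383.385], [0.0, 0.0, 0.0, 1.0]] 0.9961819727891157
```

View pics/a.png

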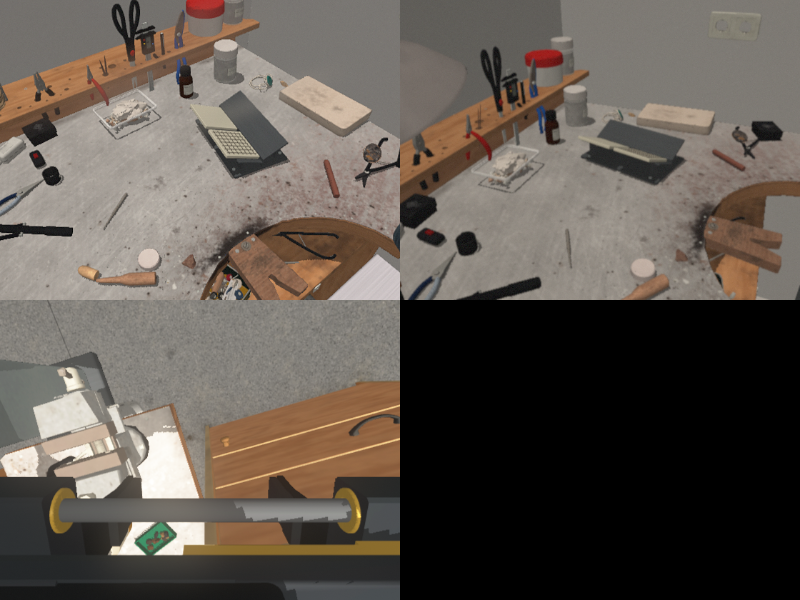

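The scene view shows the rack near full-resolution pixel (340,185), with the grooved tile at about (325,200) and the plain one at about (300,165). Next I segment them with the depth data.

```bash
cat > h.py <<'E'
import numpy as np
def cloud(d):
    z=d["depth"].astype(float);v,u=np.mgrid[:z.shape[0],:z.shape[1]]
    p=np.stack([(u-d["cx"])/d["fx"]*z,(v-d["cy"])/d["fy"]*z,z],-1)
    return p@d["T"][:3,:3].T+d["T"][:3,3]
E
python3 - <<'E'
import numpy as np,cv2
from h import cloud
d=dict(np.load("scene0.npz"));P=cloud(d)
c=P[185,340];print(c)
for u,v in [(325,200),(300,165),(350,185),(370,165),(330,150)]:print(u,v,P[v,u].round(1),d["img"][v,u])
d2=dict(np.load("side0.npz"))
a=cv2.resize(d["img"][110:270,250:430,::-1],None,fx=2.2,fy=2.2,interpolation=2)
b=cv2.resize(d2["img"][150:270,240:410,::-1],None,fx=2.2,fy=2.2,interpolation=2)
o=np.zeros((352,780,3),np.uint8);o[:a.shape[0],:a.shape[1]]=a;o[:b.shape[0],400:400+b.shape[1]]=b
cv2.imwrite("pics/b.png",o)
E
```

```text
[ 553.28028949 -157.34834469   36.65253065]
325 200 [523.  -93.8  58.8] [161 154 135]
300 165 [ 623.7 -119.2   57.7] [180 171 152]
350 185 [ 538.  -167.6   41.9] [76 80 79]
370 165 [ 540.  -216.7   62.7] [75 77 77]
330 150 [ 633.  -201.6   47.3] [96 96 93]
```

View pics/b.png

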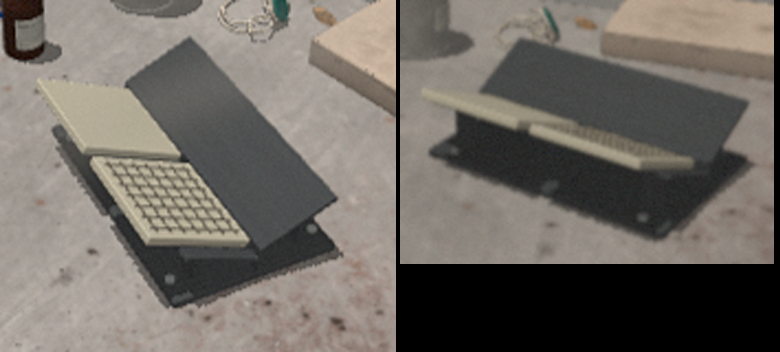

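Run:
```python
import numpy as np,cv2
from h import cloud
for n in("scene","side"):
    d=dict(np.load(n+"0.npz"));P=cloud(d);im=d["img"].astype(int)
    roi=(abs(P[...,0]-575)<180)&(abs(P[...,1]+140)<150)&(P[...,2]>12)&(P[...,2]<110)
    tile=roi&(im[...,0]-im[...,2]>14)&(P[...,1]>-190)&(P[...,1]<-20)
    dark=roi&(im.max(-1)<115)&(P[...,2]>38)&(P[...,1]<-150)
    def fit(m):
        m=cv2.erode(m.astype(np.uint8),np.ones((3,3)))>0;q=P[m]
        for _ in range(6):
            c=q.mean(0);nn=np.linalg.svd(q-c,full_matrices=False)[2][2];nn*=np.sign(nn[2]);r=(P[m]-c)@nn;q=P[m][abs(r)<3]
        return c,nn,len(q),np.degrees(np.arccos(nn[2])),np.degrees(np.arctan2(nn[1],nn[0]))
    for nm,m in(("tile",tile),("dark",dark)):
        print(n,nm,*fit(m)); q=P[m];cc,nn=fit(m)[:2];q=q[abs((q-cc)@nn)<3]
        print(cv2.minAreaRect(q[:,:2].astype(np.float32)), q.min(0),q.max(0))
        print(cv2.boxPoints(cv2.minAreaRect(q[:,:2].astype(np.float32))).round(1).tolist())
```

```text
scene tile [ 568.72346933 -104.96518754   57.72975882] [-0.09150476 -0.41083958  0.90710403] 2691 24.891831646057955 -102.55632518195354
((579.8770751953125, -111.54124450683594), (95.37464141845703, 215.19073486328125), 77.98628234863281) [ 466.48577443 -177.62141798   31.32374565] [693.06471248 -43.90978923  77.93079777]
[[464.70001220703125, -135.8000030517578], [675.2000122070312, -180.60000610351562], [695.0, -87.30000305175781], [484.6000061035156, -42.5]]
scene dark [ 550.18391709 -191.93205308   52.13192485] [0.09188336 0.40985896 0.90750928] 2764 24.836610370774842 77.36418618573505
((560.1139526367188, -191.34017944335938), (63.83085632324219, 236.7439727783203), 78.43843841552734) [ 439.2252778  -244.76688134   38.00433782] [ 679.60749138 -150.05101476   66.78883373]
[[437.70001220703125, -198.89999389648438], [669.7000122070312, -246.3000030517578], [682.5, -183.8000030517578], [450.5, -136.3000030517578]]
side tile [568.47529003 -87.87466429  66.21989741] [-0.08813933 -0.38654374  0.91804978] 774 23.357382340190988 -102.84492000716361
((578.5693969726562, -112.9227294921875), (95.61534118652344, 213.31224060058594), 76.71095275878906) [ 467.53590796 -175.19059272   33.94687974] [691.98973616 -45.9417673   78.25893151]
[[463.79998779296875, -134.89999389648438], [671.4000244140625, -184.0], [693.4000244140625, -90.9000015258789], [485.79998779296875, -41.900001525878906]]
side dark [ 554.24479004 -192.82797438   52.08780699] [0.09238868 0.41064646 0.90710188] 2437 24.892124333384185 77.3205159578878
((560.374755859375, -192.939208984375), (65.62486267089844, 237.44677734375), 77.94261932373047) [ 438.80907047 -247.48959458   38.0096956 ] [ 679.9988417  -150.0061963    66.71489475]
[[437.3999938964844, -200.1999969482422], [669.5999755859375, -249.8000030517578], [683.2999877929688, -185.6999969482422], [451.1000061035156, -136.10000610351562]]
```

The rack origin is at about (569,-159) with yaw about -12.5°. The grooved tile is at rack x≈-57, and its outer edge is at rack y≈94, z≈68. I start by moving above it, with the tool y axis aligned to the rack y axis.

```bash
python3 -m handwheel '[[0,[-0.53,-0.564,0],-0.75],[0,[-0.53,-0.564,0],-0.75],[0,[-0.53,-0.564,0],-0.75],[0,[-0.53,-0.564,0],-0.75],[0,[-0.53,-0.564,0],-0.75],[0,[-0.53,-0.564,0],-0.75],[0,[-0.53,-0.564,0],-0.75],[0,[-0.53,-0.564,0],-0.75],[0,[-0.53,-0.564,0],-0.75],[0,[-0.53,-0.564,0],-0.75],[0,[-0.53,-0.564,0],-0.75],[0,[-0.53,-0.564,0],-0.75]]' 5
```

```text
clock: 1.35
eef_pos: [447.5, 63.2, 244.6]
orientation: [0.109, 0.994, 0.0, 0.0]
force: [1.5, 0.2, -0.5]
width: 86.9
grasp_force: 0.0
```

```bash
cat >> h.py <<'E'
def rack(p,o=(569,-159),yaw=-12.5):
    c,s=np.cos(np.radians(yaw)),np.sin(np.radians(yaw));x,y=p[0]-o[0],p[1]-o[1]
    return np.array([c*x+s*y,-s*x+c*y,p[2]]).round(1)
E
python3 -m handwheel '[[0,[-0.11,-0.132,0],0],[0,[-0.11,-0.132,0],0],[0,[-0.11,-0.132,0],0],[0,[-0.11,-0.132,0],0],[0,[-0.11,-0.132,0.06],0],[0,[-0.11,-0.132,0.06],0],[0,[-0.11,-0.132,0.06],0]]' 5
python3 - <<'E'
from rig import bot
from h import *
import cv2
print(rack(bot.sense()["eef_pos"]))
ims=[]
for n in("scene","side"):
    d=bot.snapshot(n);np.savez(n+"1.npz",**d);ims.append(d["img"][60:280,200:440,::-1])
cv2.imwrite("pics/c.png",cv2.resize(np.hstack(ims),None,fx=1.65,fy=1.65))
E
```

```text
clock: 2.05
eef_pos: [523.6, -86.6, 182.6]
orientation: [0.109, 0.994, 0.001, -0.003]
force: [-0.6, -0.1, 0.2]
width: 87.0
grasp_force: 0.0
[-60.   60.9 182.6]
```

View pics/c.png

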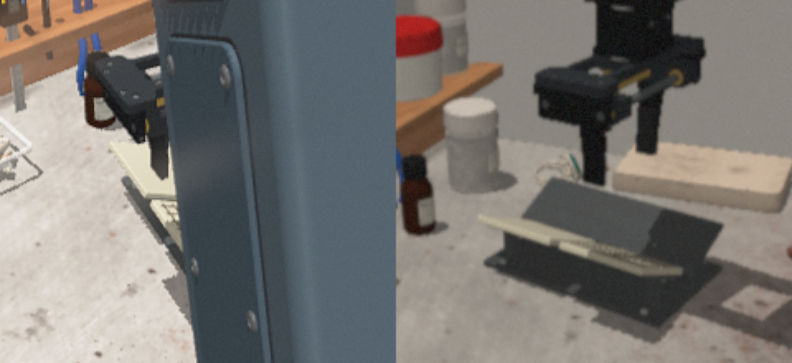

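The side view shows the open gripper above the tile, with the outer finger at about (595,165) and the other over the raised board at about (648,120). The tiles are undisturbed. I descend outside the edge.

```bash
python3 -m handwheel '[[0,[-0.002,0.001,0.03],0],[0,[-0.002,0.001,0.06],0],[0,[-0.002,0.001,0.09],0],[0,[-0.002,0.001,0.104],0],[0,[-0.002,0.001,0.104],0],[0,[-0.002,0.001,0.104],0]]' 5
python3 - <<'E'
from rig import bot
from h import *
import cv2
print(rack(bot.sense()["eef_pos"]))
d=bot.snapshot("side");cv2.imwrite("pics/d.png",cv2.resize(d["img"][100:280,220:430,::-1],None,fx=2.5,fy=2.5))
E
```

```text
clock: 2.75
eef_pos: [529.1, -86.9, 82.0]
orientation: [0.108, 0.994, -0.0, 0.001]
force: [-0.1, -1.1, 0.6]
width: 86.8
grasp_force: 0.0
[-54.6  61.8  82. ]
```

View pics/d.png

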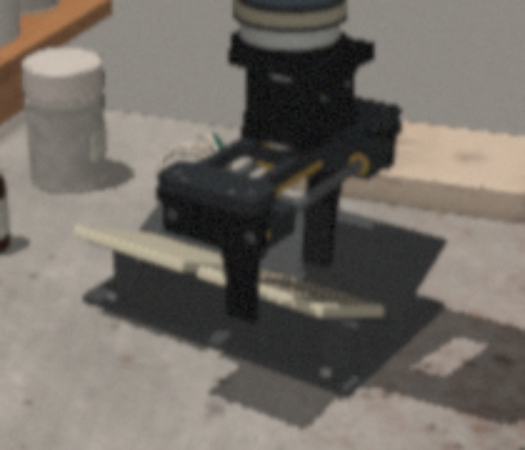

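The outer finger stands just outside the overhanging edge (tip at (240,315)), about 5 mm off the tile's middle. Now I push in and up along the arc to about 45°.

```bash
python3 -m handwheel '[[0,[0.005,0,0.003],0],[0,[0.005,-0.006,0.003],0],[0,[0.005,-0.011,0.003],0],[0,[0.005,-0.013,-0.001],0],[0,[0.005,-0.016,-0.005],0],[0,[0.005,-0.018,-0.009],0],[0,[0.005,-0.020,-0.0125],0],[0,[0.005,-0.0225,-0.016],0],[0,[0.005,-0.025,-0.0195],0],[0,[0.005,-0.028,-0.023],0],[0,[0.005,-0.031,-0.026],0],[0,[0.005,-0.031,-0.026],0]]' 5
python3 - <<'E'
from rig import bot
from h import *
import cv2
print(rack(bot.sense()["eef_pos"]))
d=bot.snapshot("side");cv2.imwrite("pics/e.png",cv2.resize(d["img"][100:280,220:430,::-1],None,fx=2.5,fy=2.5))
E
```

```text
clock: 4.0
eef_pos: [516.4, -115.5, 107.6]
orientation: [0.11, 0.994, 0.001, 0.0]
force: [1.1, 6.9, 4.3]
width: 87.0
grasp_force: 3.3
[-60.7  31.1 107.6]
```

View pics/e.png

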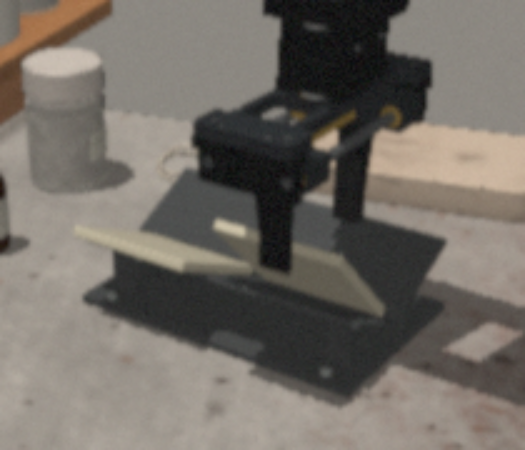

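The tile has been levered to about 45° (its back face visible from (215,225) to (380,310)) and the plain tile is unmoved. I continue to about 75°.

```bash
python3 -m handwheel '[[0,[0,-0.003,-0.004],0],[0,[0,-0.007,-0.008],0],[0,[0,-0.0115,-0.012],0],[0,[0,-0.015,-0.0145],0],[0,[0,-0.018,-0.0167],0],[0,[0,-0.022,-0.019],0],[0,[0,-0.0255,-0.021],0],[0,[0,-0.029,-0.0225],0],[0,[0,-0.033,-0.0245],0],[0,[0,-0.037,-0.026],0],[0,[0,-0.040,-0.027],0],[0,[0,-0.040,-0.027],0]]' 5
python3 - <<'E'
from rig import bot
from h import *
import cv2
print(rack(bot.sense()["eef_pos"]))
d=bot.snapshot("side");np.savez("side2.npz",**d);cv2.imwrite("pics/f.png",cv2.resize(d["img"][100:280,220:430,::-1],None,fx=2.5,fy=2.5))
E
```

```text
clock: 5.25
eef_pos: [507.7, -155.7, 133.7]
orientation: [0.109, 0.994, -0.0, 0.0]
force: [-0.1, 0.7, -0.4]
width: 86.9
grasp_force: 0.1
[-60.6 -10.  133.7]
```

View pics/f.png

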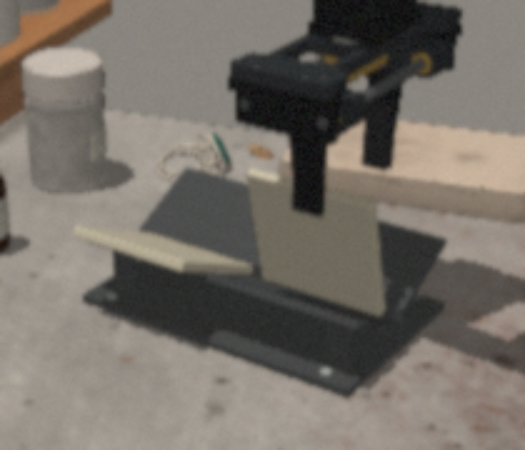

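The tile stands at about 75° against the outer finger, its back face spanning (250,175) to (385,310). I close the fingers gradually, moving the tool so the outer finger stays where it is.

```bash
python3 -m handwheel '[[0.05,[0,0.002,0],0],[0.1,[0,0.004,0],0],[0.15,[0,0.0065,0],0],[0.2,[0,0.0085,0],0],[0.25,[0,0.011,0],0],[0.3,[0,0.013,0],0],[0.35,[0,0.015,0],0],[0.4,[0,0.0175,0],0],[0.45,[0,0.0195,0],0],[0.5,[0,0.022,0],0],[0.55,[0,0.024,0],0],[0.6,[0,0.026,0],0]]' 5
```

```text
clock: 6.5
eef_pos: [513.4, -129.6, 133.6]
orientation: [0.109, 0.994, -0.0, 0.0]
force: [-0.5, 0.4, -0.0]
width: 38.2
grasp_force: 0.1
```

```bash
python3 -m handwheel '[[0.63,[0,-0.002,-0.001],0],[0.66,[0,-0.004,-0.002],0],[0.69,[0,-0.006,-0.0025],0],[0.72,[0,-0.008,-0.003],0],[0.75,[0,-0.0095,-0.0035],0],[0.78,[0,-0.011,-0.004],0],[0.81,[0,-0.012,-0.004],0],[0.84,[0,-0.013,-0.004],0],[0.84,[0,-0.013,-0.004],0],[1,[0,-0.013,-0.004],0],[1,[0,-0.013,-0.004],0],[1,[0,-0.013,-0.004],0]]' 5
python3 - <<'E'
from rig import bot
from h import *
import cv2
print(rack(bot.sense()["eef_pos"]))
d=bot.snapshot("side");cv2.imwrite("pics/g.png",cv2.resize(d["img"][100:280,220:430,::-1],None,fx=2.5,fy=2.5))
E
```

```text
clock: 7.7
eef_pos: [510.5, -142.4, 137.5]
orientation: [0.109, 0.994, 0.0, -0.0]
force: [-0.1, 0.4, 0.5]
width: 8.0
grasp_force: 5.0
[-60.7   3.5 137.5]
```

View pics/g.png

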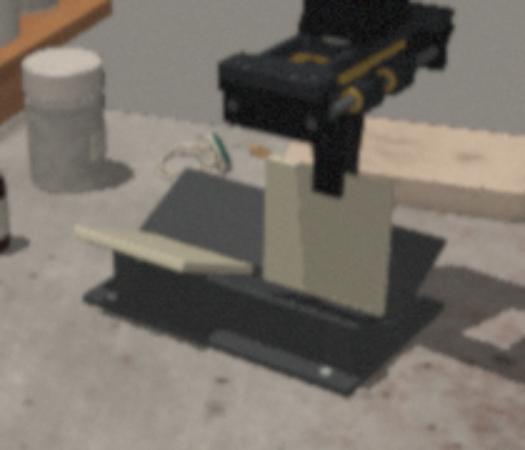

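The tile is upright and gripped at its top (8.0 mm, 5 N). I tip it across with a light grip of 3 N, pivoting over the wall, to about 35°.

```bash
python3 -m handwheel '[[1,[0,0,0],0],[1,[0,-0.0035,0],0],[1,[0,-0.0075,0],0],[1,[0,-0.011,0.0005],0],[1,[0,-0.0145,0.001],0],[1,[0,-0.018,0.0015],0],[1,[0,-0.022,0.002],0],[1,[0,-0.029,0.003],0],[1,[0,-0.036,0.005],0],[1,[0,-0.043,0.008],0],[1,[0,-0.049,0.012],0],[1,[0,-0.049,0.012],0]]' 3
python3 - <<'E'
from rig import bot
from h import *
import cv2
print(rack(bot.sense()["eef_pos"]))
d=bot.snapshot("side");cv2.imwrite("pics/h.png",cv2.resize(d["img"][100:280,220:430,::-1],None,fx=2.5,fy=2.5))
E
```

```text
clock: 8.95
eef_pos: [499.6, -191.3, 125.0]
orientation: [0.11, 0.994, 0.0, -0.0]
force: [-0.1, 0.0, -0.2]
width: 13.7
grasp_force: 2.9
[-60.8 -46.6 125. ]
```

View pics/h.png

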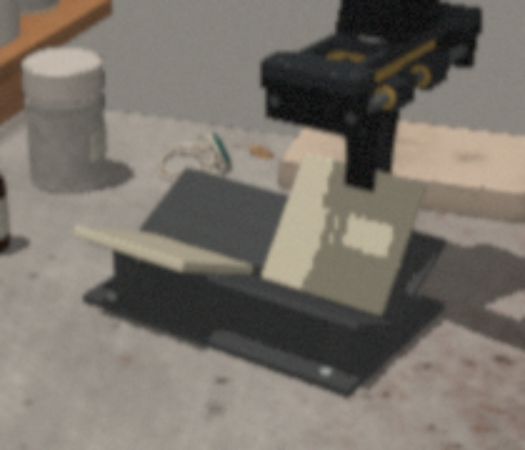

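The tile now leans about 35° past vertical over the wall and stays in the pinch. I keep lowering.

```bash
python3 -m handwheel '[[1,[0,-0.0025,0.0025],0],[1,[0,-0.0045,0.005],0],[1,[0,-0.007,0.0075],0],[1,[0,-0.0095,0.010],0],[1,[0,-0.0115,0.013],0],[1,[0,-0.0135,0.016],0],[1,[0,-0.015,0.019],0],[1,[0,-0.0165,0.022],0],[1,[0,-0.018,0.025],0],[1,[0,-0.0185,0.028],0],[1,[0,-0.019,0.030],0],[1,[0,-0.019,0.030],0]]' 3
python3 - <<'E'
from rig import bot
from h import *
import cv2
print(rack(bot.sense()["eef_pos"]))
d=bot.snapshot("side");cv2.imwrite("pics/i.png",cv2.resize(d["img"][100:280,220:430,::-1],None,fx=2.5,fy=2.5))
E
```

```text
clock: 10.2
eef_pos: [496.8, -213.6, 97.2]
orientation: [0.108, 0.994, -0.004, 0.002]
force: [-5.7, -10.6, 8.4]
width: 17.5
grasp_force: 10.7
[-58.6 -68.9  97.2]
```

View pics/i.png

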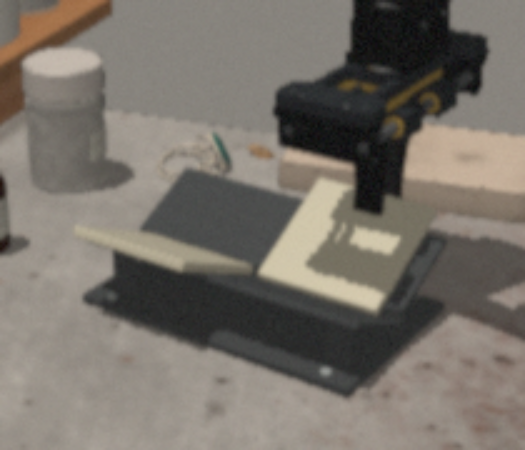

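```bash
cat > t.py <<'E'
from rig import bot
from h import *
import cv2
d=bot.snapshot("side");P=cloud(d);im=d["img"].astype(int)
R=np.stack([rack(p) for p in P.reshape(-1,3)]).reshape(P.shape)
m=(abs(R[...,0]+57)<75)&(R[...,1]>-110)&(R[...,1]<15)&(R[...,2]>30)&(R[...,2]<130)&(im[...,0]-im[...,2]>14)
m=cv2.erode(m.astype(np.uint8),np.ones((3,3)))>0
q0=q=R[m]
for _ in range(8):
    c=q.mean(0);n=np.linalg.svd(q-c,full_matrices=False)[2][2];n*=np.sign(n[2]);q=q0[abs((q0-c)@n)<3]
print(len(q0),len(q),"c",c,"n",n,"tilt",np.degrees(np.arccos(n[2])),"ext",q.min(0),q.max(0))
print(cv2.minAreaRect(q[:,:2].astype(np.float32)));s=bot.sense();print(rack(s["eef_pos"]),s["width"],s["force"])
E
python3 t.py
```

```text
1884 1841 c [-56.75551331 -25.79147203  57.74818034] n [-0.00143632  0.4660718   0.88474573] tilt 27.779752471318957 ext [-105.4  -73.7   34.7] [-6.5 14.3 83.3]
((-55.78310012817383, -29.506183624267578), (98.8708267211914, 87.87750244140625), 0.3942348062992096)
[-58.6 -68.9  97.3] 17.14668784258073 [ -5.96425206 -11.79351445   8.88903729]
```

The tile is at 28°, nearly flat on the raised slope, with its centre at about (-56,-31). I open and rise.

```bash
python3 -m handwheel '[[0.75,[0,0,-0.001],0],[0.7,[0,0,-0.002],0],[0.6,[0,0,-0.003],0],[0.5,[0,0,-0.005],0],[0.4,[0,0,-0.008],0],[0.4,[0,0,-0.02],0],[0.4,[0,0,-0.04],0],[0.4,[0,0,-0.07],0],[0.4,[0,0,-0.1],0],[0.4,[0,0,-0.1],0],[0.4,[0,0,-0.1],0]]' 3; python3 t.py
```

```text
clock: 11.4
eef_pos: [496.0, -208.8, 196.7]
orientation: [0.109, 0.994, -0.0, 0.001]
force: [1.1, -0.2, -0.6]
width: 52.0
grasp_force: 0.0
2023 1984 c [-58.10403226 -29.21547379  57.70569556] n [0.00402659 0.42379033 0.90575137] tilt 25.075329379511636 ext [-105.3  -76.3   35.5] [-7.  14.5 79.9]
((-56.066104888916016, -30.918781280517578), (90.4820327758789, 98.03192901611328), 89.60045623779297)
[-61.2 -64.2 195.7] 52.24718617237365 [ 0.36859789 -0.53415297 -0.25019467]
```

```bash
python3 -m handwheel '[[0.4,[0,0,0],0],[0.4,[0,0,0],0],[0.4,[0,0,0],0]]' && python3 -c "
from rig import bot
print(bot.job_done())"
```

```text
clock: 11.75
eef_pos: [495.3, -208.6, 194.6]
orientation: [0.109, 0.994, 0.0, -0.001]
force: [0.2, -0.7, 0.9]
width: 51.9
grasp_force: 0.0
the job is handed in; nothing more can be done
None
```

The grooved tile now lies grooves down on the raised slope at 25.1°, square to the rack, straight across from where it lay and centred about 33 mm beyond the wall; the plain tile looks unmoved in the camera views, and the job was handed in at 11.75 s with no verdict returned.

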